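Set the hold-down stop of the cut-off jig

TASK

Set the hold-down of the cut-off jig to the setting block that lies beneath it: with the T-handled driver run the stop screw down (clockwise) until its rubber foot just drags on the block, pressed in by a millimetre or so and never jammed down hard. Then stand the driver back in its wooden stand, and only after that draw the block out from under the foot along the fence and leave it lying flat on the bench, off the jig. Turn the screw only with the driver, and do not disturb the tape measure or the pliers.

Things in the scene. Friction and masses are not known exactly. Their poses are not given: they have to be found in the camera images.
- jig: wooden cut-off jig, immovable. Origin on the bench below the screw axis; at yaw 0 x points away from the robot, y left along the fence. Bed 18 mm thick, x -48..40, y -110..75 mm. Fence behind (x 22..40, y -110..55), 30 mm above the bed. A grey arm 92 mm high behind the fence reaches forward to a boss (diameter 27, z 66..90 mm) on the screw axis, which carries the stop screw.
- stop_screw (a joint): turn of the stop screw, rad; 0 = highest, grows clockwise seen from above, up to 4.7. Coarse four-start thread: sinks 12 mm a turn (1.91 mm per rad). The free foot's underside stands 26 - 1.91 * joint mm above the bed; it starts 2 to 4 mm above the block. Friction (0.07 N m) holds it where it is left.
- screw_seat (a point): top of the round flange (diameter 25 mm) below the screw's square head, on the axis; the driver's rim can rest on it. 60 mm above the free foot's underside; turns and sinks with the screw. The head above it: 14 mm square, 10 mm high, plus a 4 mm cone on top; its sides are parallel to this point's x and y (yaw = jig's yaw - stop_screw).
- stop_spindle: the moving part of the stop: steel screw, square head, swivel cup and rubber foot. Origin on the axis at the height of the free foot's underside; z up; it sinks with the screw but does not turn.
- stop_foot: black rubber foot, diameter 23 mm, at the lower end of the screw; gives upward up to 5 mm at 3.5 N per mm. Origin at the centre of its underside.
- foot_face (a point): centre of the rubber foot's underside
- setting_block: aluminium bar 30 x 160 x 20 mm (x, y, z), 0.26 kg, lying on the jig's bed along the fence, under the foot. Origin at the centre of its underside. Its +y end (small dark dimple on top) sticks out past the ends of fence and bed: that tail, 40 to 75 mm from the origin along +y, can be gripped from above across the 30 mm. It is drawn out towards the jig's +y.
- t_driver: T-handled socket driver, 101 mm tall, 0.22 kg, standing upright in its stand. Origin at the centre of its lower rim, z up. Black bar grip along x: 80 x 14 x 16 mm, centre 93 mm above the origin. Shaft diameter 12 mm. Socket end 26 mm square outside, 23 mm high; square hole 15.5 mm wide, 15 mm deep, sides parallel to x and y.
- driver_stand: wooden block 72 x 72 x 30 mm, immovable, origin at the centre of its underside; square pocket 35 x 35 mm, 20 mm deep from its top (floor at z = 10 mm), where the driver stands.
- tape_measure: orange tape measure 36 x 78 x 64 mm, bystander
- pliers: pliers with red handles, 187 mm long, bystander
Things that resemble listed ones, but are neither listed nor needed, are in the scene too. Of the things that look like the driver_stand, the larger one is meant.

How it is judged:
On the way, in this order (a step that is already met when the one before it is completed fails the run):
1. the rubber foot presses lightly on the setting block beneath it (1 to 8.5 N) (contact force between stop_foot and setting_block between 1 and 8.5 N and distance of setting_block from where it was at the start of the episode below 0.015 m), for 0.3 s.
2. the driver stands upright in its stand again, let go (horizontal distance between t_driver and driver_stand below 0.01 m and height (world z) of t_driver below 0.014 m and angle between t_driver's own z axis and vertical below 0.1 rad and contact force between the fingers and t_driver below 0.1 N and distance of setting_block from where it was at the start of the episode below 0.015 m), for 0.2 s.
3. the block is drawn along the fence while the foot drags on it (more than 0.7 N) (y of setting_block in the frame of jig above 0.065 m and x of setting_block in the frame of jig above -0.012 m and z of setting_block in the frame of jig below 0.022 m and contact force between stop_foot and setting_block above 0.7 N and contact force between the fingers and setting_block above 0.5 N), for 0.1 s.
At the end, for the whole second after the job is handed in: free foot underside 17.6 to 19.7 mm above the bed (0.3 to 2.4 mm below the height of the 20 mm block); driver upright on the floor of its stand's pocket; block lying flat on the bench top, off the jig; all at rest (z of foot_face in the frame of jig between 0.0356 and 0.0377 m and horizontal distance between t_driver and driver_stand below 0.01 m and height (world z) of t_driver below 0.014 m and angle between t_driver's own z axis and vertical below 0.1 rad and height (world z) of setting_block below 0.004 m and angle between setting_block's own z axis and vertical below 0.08 rad and linear speed of each of setting_block, t_driver below 0.02 m/s); the robot touches nothing.
It fails at once if the foot is jammed down on the block (over 12 N) (contact force between stop_foot and setting_block above 12 N).
It fails at once if the fingers push or turn the stop screw themselves (over 3 N) (contact force between the fingers and stop_spindle above 3 N).
It fails at once if the tape measure or the pliers are shifted by more than 30 mm (distance of any of tape_measure, pliers from where it was at the start of the episode above 0.03 m).
It also fails if it takes over 67 s, if anything falls off the work surface, if the arm or the gripper's body presses on something with over 40 N, if the wrist force passes 120 N, or if a joint passes its speed limit or range.

ROBOT

A 6-joint arm with a two-finger parallel gripper is mounted at the origin on a cart in front of the work surface, level with it; the furniture and walls round the work are solid. World frame = base frame: x ahead of the robot, y to its left, z up, the work surface at z = 0. Lengths are in m, angles in rad, forces in N, time in s.
With the tool pointing down it reaches from about 0.25 to 0.725 m from the base axis. Payload 9.7 kg.
Tool frame: the origin (TCP) lies between the finger pads; the fingertips stand 11 mm ahead of it and the grasp point (between the pads) lies 8 mm behind it; z points along the fingers, y is the line along which they close (so a half turn about z gives the same grasp; the last joint's range is limited). The gripper opens to 85 mm and grips with 20 to 120 N. Pads are 22 mm wide; open, the fingers measure 114 mm over their backs; the gripper's body (76 mm by 85 mm) begins 54 mm behind the grasp point. The pads swing forward as they close: fully open they stand 13 mm farther back than shut.
Start: joints at [-1.329, 0.087, 0.176, 1.66, 0, 1.571], TCP at [0.132, -0.534, 0.242] pointing down, gripper open.
Joint ranges: [-3.13, 3.13], [-0.85, 1.81], [-1.15, 1.24], [-2.2, 2.28], [-1.44, 1.52], [-3.14, 3.14]. Speed limits (rad/s): [2.22, 2.22, 2.57, 3.14, 3.14, 3.14].

INTERFACE

Orientations are given as a rotation vector (axis times angle).
In Python, from plant import robot, optics gives the robot as it stands. The module is installed in compiled form; this text tells all that it offers.
- The arm moves only by the shell command python3 -m handwheel 'ROWS' [OPENING]. ROWS is JSON, one flat list of numbers, 6 for each row, row after row: the shift along the tool's x, y, z in units of 0.25 m (1.0 is 0.25 m), then the turn, a rotation vector about the tool's x, y, z in units of 180 degrees (1.0 is 180 degrees). In form: [x, y, z, wx, wy, wz, x, y, z, wx, wy, wz, ...]. A call has 1 to 20 rows; each row is the pose to reach, as a shift and turn from the pose commanded when the call began, along the tool's axes at that moment, turning the shorter way round; what a row does not reach only later rows make up. A row lasts 1/12 s, in which the tool goes at most 41.7 mm and 7.16 degrees, less where a joint would pass 70% of its speed; a pose out of reach is approached as far as the arm can. A call with a number of a shift or a turn outside -1 to 1 is refused whole. A call with a gripper value outside its range is refused whole. OPENING is the opening, from 0 (shut) to 1 (fully open), set as the call begins (- or left out, the last holds). The fingers move at their own pace and stop on an object; the grip force is fixed at half the most. Time passes only in rows, so rows that repeat a pose let the fingers close. It gives the time, the measured TCP pose, the force, the opening and the grip force at its end, in the units of the state.
- robot.get_state(): the state, without advancing time (a new reading comes with each control period).
- optics.read_camera(name): name is "side" or "top"; returns the picture (400x640x3 uint8, red, green, blue); there is no depth.
- optics.get_calibration(name): a dict with "camera_matrix" (3x3 intrinsics, pixels), "dist_coeffs" ([k1, k2, p1, p2, k3] as OpenCV has them; the pictures are not rectified), "T" (4x4, takes a point from camera to world coordinates). Camera axes: x right, y down, z forward; pixel columns grow to the right and rows downward; lengths in m; the calibration is good to about 2 mm. A picture is of the moment at which its call begins. get_calibration takes no time and is no camera call.
- robot.sign_off(): hands the job in; it is judged then, once.
Trained networks look in the newest picture that a camera, given by its name, has taken for a name from the list of things; names that differ only in an ending like _2 or _b are one class to them, and where a whole thing is asked for, a point or a joint stands for the part that bears it (a point fixed in the world has none). Each returns a list of dicts, best first, with "confidence" (0 to 1); they miss things now and then, are a little off and sometimes report something else, mostly with a low value. They report only what shows in the picture. A call takes as long as a camera call. They do not tell look-alikes from the thing itself.
- optics.find_in(camera, query): "position" ([x, y, z] in m, in the coordinates of the camera as it stood for that picture, good to about 4 mm: the middle of the surface that is visible of it).
- optics.silhouettes(camera, query): "region" (400x640 bool, what is visible of it).
- optics.place_of(camera, query): "position" ([x, y, z] in m, in the coordinates of the camera as it stood for that picture, good to about 4 mm: a listed point, or the origin of a listed thing).
The state is a dict: "time": time; "qpos": joint angles; "qd": joint speeds; "effort": joint torques, N m; "tool_pos": TCP position; "tcp_rot": TCP orientation; "contact_force": force on the tool from outside, world axes, zero at the start; "moment": the same for the moment, N m; "finger_gap": opening from 0.0 (shut) to 1.0 (fully open); "grip_force": force on a finger pad.
Only numpy, scipy, OpenCV 4.12 (cv2) and the standard library are available. Lean on these libraries where they do the work, as an engineer would, in place of code of your own. Each camera call takes 0.05 s, during which the arm holds its last target. There are 200 camera calls.

## Working session

There is one attempt and no reset: what is moved stays moved. The work goes in short steps, Python scripts to look and compute and a shell command to move; the robot and the scene stay as the last step left them, time stands still between calls to the robot, and variables do not carry over. Pictures are saved under pics/ and viewed, at most 10 in all, crops included, and the job is handed in when it is done.

```bash
mkdir -p pics
cat > h.py <<'E'
import numpy as np, cv2
from plant import robot, optics
def w(cam,p):
    T=np.array(optics.get_calibration(cam)["T"]); return T[:3,:3]@np.array(p)+T[:3,3]
def ray(cam,uv):
    c=optics.get_calibration(cam);T=np.array(c["T"])
    n=cv2.undistortPoints(np.array([[uv]],float),np.array(c["camera_matrix"]),np.array(c["dist_coeffs"]))[0,0]
    return T[:3,3],T[:3,:3]@np.r_[n,1]
def onz(cam,uv,z):
    o,d=ray(cam,uv); return o+d*(z-o[2])/d[2]
def tri(uvt,uvs):
    A=[];b=[]
    M=np.zeros((3,3));v=np.zeros(3);R=[]
    for c,uv in(("top",uvt),("side",uvs)):
        o,d=ray(c,uv);d=d/np.linalg.norm(d);P=np.eye(3)-np.outer(d,d);M+=P;v+=P@o
    return np.linalg.solve(M,v)
def proj(cam,p):
    c=optics.get_calibration(cam);T=np.linalg.inv(np.array(c["T"]))
    r=cv2.projectPoints(np.array(p,float).reshape(-1,1,3),cv2.Rodrigues(T[:3,:3])[0],T[:3,3],np.array(c["camera_matrix"]),np.array(c["dist_coeffs"]))[0]
    return r.reshape(-1,2)
def snap(cam,name,crop=None,s=1):
    im=optics.read_camera(cam)
    if crop: im=im[crop[1]:crop[3],crop[0]:crop[2]]
    im=cv2.resize(im,None,fx=s,fy=s,interpolation=cv2.INTER_CUBIC)
    cv2.imwrite(f"pics/{name}.png",im[:,:,::-1])
E
python3 - <<'E'
from h import *
np.set_printoptions(precision=4,suppress=True)
print(robot.get_state())
snap("top","top0");snap("side","side0")
for cam in("top","side"):
    print(cam,np.array(optics.get_calibration(cam)["T"]).tolist())
    for q in "jig screw_seat foot_face setting_block t_driver driver_stand tape_measure pliers".split():
        print(q,[(np.round(w(cam,r["position"]),4),round(r["confidence"],2)) for r in optics.place_of(cam,q)])
E
```

```text
{'time': 0.0, 'qpos': array([-1.329 ,  0.0875,  0.1751,  1.6598, -0.    ,  1.5708]), 'qd': array([-0.0002, -0.0016,  0.0013,  0.0021,  0.0014, -0.0009]), 'effort': array([  0.0045, -52.0388,  46.4804,   0.0161,   0.0004,  -0.    ]), 'tool_pos': array([ 0.1316, -0.5338,  0.2416]), 'tcp_rot': array([-3.1173, -0.3787,  0.0003]), 'contact_force': array([-0.5673, -0.2971,  0.2929]), 'moment': array([0.0002, 0.0443, 0.0073]), 'grip_force': 0.0, 'finger_gap': 0.9964616690311402}
top [[0.057276577000936225, -0.9748990961730362, 0.21515377293473809, 0.2567055479647344], [-0.9983574343790362, -0.05622241949926553, 0.011021468402937148, -0.12868684441662046], [0.0013516460942634267, -0.21543164072773904, -0.9765179881733823, 1.2875371250140013], [0.0, 0.0, 0.0, 1.0]]
jig [(array([ 0.499 , -0.0655, -0.0044]), 0.95), (array([ 0.4986, -0.0629,  0.105 ]), 0.48)]
screw_seat [(array([ 0.4976, -0.0646,  0.1047]), 0.64), (array([ 0.36  , -0.2364,  0.0008]), 0.59)]
foot_face []
setting_block [(array([ 0.4986, -0.0249,  0.0172]), 0.95)]
t_driver []
driver_stand [(array([ 0.461 , -0.3556, -0.0006]), 0.95)
[... 307 characters left out ...]
 -0.42245196216057507, 0.893087713302939, -0.8923279505506676], [-0.023117169290789392, -0.9021733763377913, -0.43075375275353234, 0.4530926605995891], [0.0, 0.0, 0.0, 1.0]]
jig [(array([ 0.5022, -0.0621, -0.0001]), 0.78)]
screw_seat [(array([ 0.5009, -0.0608,  0.096 ]), 0.5), (array([ 0.5002, -0.0642,  0.0422]), 0.28)]
foot_face [(array([ 0.496 , -0.0649,  0.0419]), 0.37)]
setting_block [(array([ 0.5037, -0.0207,  0.0135]), 0.68), (array([ 0.4969, -0.0621,  0.0396]), 0.59)]
t_driver []
driver_stand [(array([0.3936, 0.0961, 0.0005]), 0.77)]
tape_measure [(array([ 0.3595, -0.2353,  0.0002]), 0.84), (array([ 0.4992, -0.062 ,  0.0421]), 0.56)]
pliers [(array([ 0.6659, -0.2902, -0.0014]), 0.74)]
```

View pics/top0.png

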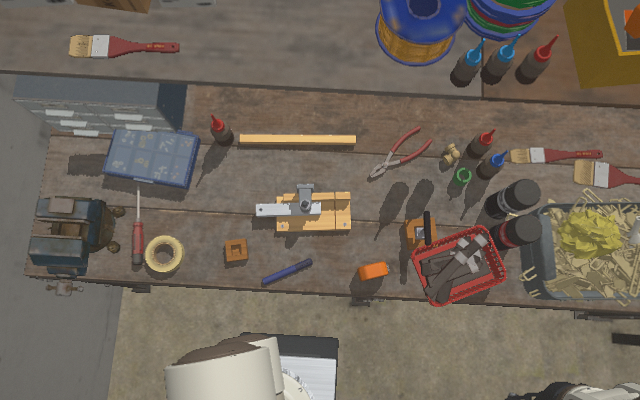

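View pics/side0.png

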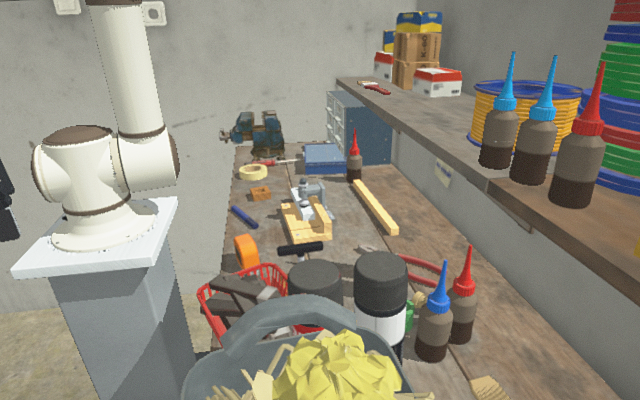

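Run:
```python
from h import *
a=optics.read_camera("top");b=optics.read_camera("side")
def c(im,x0,y0,s,n=400,m=300): return cv2.resize(im[y0:y0+int(m/s),x0:x0+int(n/s)],(n,m),interpolation=cv2.INTER_CUBIC)
o=np.vstack([np.hstack([c(a,385,195,5),c(a,245,175,3.6)]),np.hstack([c(b,225,215,4),c(b,270,165,5)])])
cv2.imwrite("pics/comp0.png",o[:,:,::-1])
```

```text
(no output)
```

View pics/comp0.png

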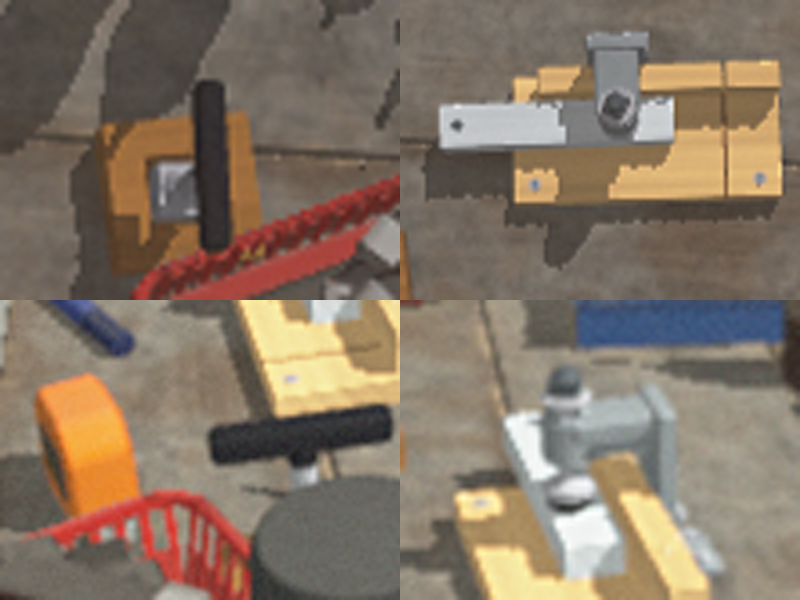

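Run:
```python
from h import *
np.set_printoptions(precision=4,suppress=True)
a=optics.read_camera("top");b=optics.read_camera("side")
def dark(im,x0,y0,x1,y1,t=60):
    m=(im[y0:y1,x0:x1].max(2)<t).astype(np.uint8)
    n,l,st,ce=cv2.connectedComponentsWithStats(m)
    for i in np.argsort(-st[1:,4])[:3]+1:
        ys,xs=np.where(l==i); r=cv2.minAreaRect(np.c_[xs+x0,ys+y0].astype(np.float32)); print(st[i,4],r,cv2.boxPoints(r).round(1).tolist())
print("top handle");dark(a,418,205,436,250)
print("side handle");dark(b,272,236,328,262)
print("top head");dark(a,295,195,315,212,80)
print("side head");dark(b,295,175,310,190,80)
print("tri ends near/far",tri((427.6,244.6),(278,251.3)),tri((426.8,211.4),(322,245.5)))
print("head",tri((305.3,203.6),(303,181)))
for cam in("top","side"):
  for q in "t_driver driver_stand screw_seat setting_block stop_spindle".split():
    print(cam,q,[(np.round(w(cam,r["position"]),4),round(r["confidence"],2)) for r in optics.find_in(cam,q)])
    for r in optics.silhouettes(cam,q):
      m=r["region"];ys,xs=np.where(m); print("   sil",round(r["confidence"],2),m.sum(),xs.min(),xs.max(),ys.min(),ys.max(),cv2.minAreaRect(np.c_[xs,ys].astype(np.float32)))
```

```text
top handle
205 ((426.74041748046875, 227.5103759765625), (33.133506774902344, 6.314950942993164), 87.70938873291016) [[422.8999938964844, 211.10000610351562], [429.20001220703125, 210.8000030517578], [430.6000061035156, 243.89999389648438], [424.20001220703125, 244.1999969482422]]
side handle
379 ((300.04095458984375, 249.84811401367188), (11.976227760314941, 44.75019836425781), 83.2901611328125) [[277.1000061035156, 246.5], [321.6000061035156, 241.3000030517578], [323.0, 253.1999969482422], [278.5, 258.3999938964844]]
top head
17 ((303.4000244140625, 204.7000274658203), (4.919349670410156, 3.5777084827423096), 26.56505012512207) [[300.3999938964844, 205.1999969482422], [302.0, 202.0], [306.3999938964844, 204.1999969482422], [304.79998779296875, 207.39999389648438]]
1 ((308.0, 210.0), (0.0, 0.0), 0.0) [[308.0, 210.0], [308.0, 210.0], [308.0, 210.0], [308.0, 210.0]]
1 ((304.0, 211.0), (0.0, 0.0), 0.0) [[304.0, 211.0], [304.0, 211.0], [304.0, 211.0], [304.0, 211.0]]
side head
2 ((303.5, 182.5), (1.4142135381698608, 0.0), 135.0) [[304.0, 182.0], [304.0, 182.0], [303.0, 183.0], [303.0, 1
[... 1406 characters left out ...]
)]
   sil 0.74 244 250 270 186 201 ((259.9840087890625, 193.41200256347656), (13.505852699279785, 19.49851417541504), 79.69515228271484)
side screw_seat [(array([ 0.4994, -0.0695,  0.0949]), 0.64)]
   sil 0.51 85 298 307 178 200 ((302.5, 189.0), (22.0, 9.0), 90.0)
side setting_block [(array([ 0.4961, -0.0758,  0.0344]), 0.63), (array([ 0.4973, -0.0663,  0.0955]), 0.58)]
   sil 0.53 334 290 314 188 221 ((301.800048828125, 204.1000213623047), (36.671512603759766, 14.758048057556152), 63.43495178222656)
side stop_spindle [(array([ 0.4967, -0.0693,  0.0606]), 0.65)]
   sil 0.45 122 298 308 179 207 ((303.0249328613281, 192.99874877929688), (28.164817810058594, 9.13858413696289), 87.1375961303711)
```

```bash
python3 - <<'E'
from h import *
np.set_printoptions(precision=4,suppress=True)
a=optics.read_camera("top").astype(int)
# jig yaw from front edge (yellow->dark) columns
def edge(cols,rows,val,z,last=True):
    P=[]
    for u in cols:
        m=np.where(val[rows[0]:rows[1],u])[0]
        if len(m): P.append((u,rows[0]+(m[-1] if last else m[0])))
    P=np.array(P,float); k=np.polyfit(P[:,0],P[:,1],1); r=P[:,1]-np.polyval(k,P[:,0]); P=P[abs(r)<1.5];k=np.polyfit(P[:,0],P[:,1],1)
    u0,u1=cols[0],cols[-1]; A=onz("top",(u0,np.polyval(k,u0)),z);B=onz("top",(u1,np.polyval(k,u1)),z)
    d=A-B; print("yaw",np.arctan2(-d[0],d[1]),A,B,len(P))
y=(a[:,:,0]-a[:,:,2]>55)&(a[:,:,0]>120)
edge(range(280,348),(218,240),y,0.0)
edge(range(315,348),(185,205),y,0.048,False)
br=(a.min(2)>135)
edge(range(259,278),(195,222),br,0.038,False)
edge(range(259,278),(195,222),br,0.038,True)
print("dimple/tail end",onz("top",(245+(458-400)/3.6,175+125/3.6),.038))
print("basket",tri((415,265),(272,264)),tri((487,228),(300,296)),onz("top",(415,265),.1))
print("bottles",tri((517,193),(315,272)),tri((517,193),(380,262)),tri((517,228),(315,272)))
E
python3 -m handwheel '[0,0,-0.12,0,0,0, 0,0,-0.12,0,0,0.04,0,0,-0.12,0,0,0.04,0,0,-0.12,0,0,0.04]' 0.6
python3 -c "
from plant import robot;print(robot.get_state()['qpos'])"
```

```text
yaw 0.08699457261059997 [ 0.4496 -0.0027  0.    ] [ 0.4642 -0.1704  0.    ] 68
yaw 0.0988650902685064 [ 0.539  -0.0862  0.048 ] [ 0.5468 -0.1645  0.048 ] 32
yaw 0.10059469963239036 [0.5059 0.0502 0.038 ] [0.5104 0.0061 0.038 ] 19
yaw 0.1359540033778068 [0.4778 0.0478 0.038 ] [0.4838 0.004  0.038 ] 19
dimple/tail end [0.4916 0.0437 0.038 ]
basket [ 0.3935 -0.3319  0.0602] [ 0.4549 -0.4865  0.1144] [ 0.3721 -0.3262  0.1   ]
bottles [ 0.4959 -0.5276  0.1897] [ 0.5372 -0.5313  0.1863] [ 0.459  -0.5303  0.1821]
time: 2.48
tool_pos: [0.1317, -0.5341, 0.272]
tcp_rot: [-3.136, -0.187, -0.0]
contact_force: [-0.3, 0.7, 0.1]
finger_gap: 0.6
grip_force: 0.0
[-1.32899463e+00  1.00943258e-01  2.49267298e-01  1.71913360e+00
  3.04476560e-05  1.69351366e+00]
```

```bash
cat >> h.py <<'E'
from scipy.spatial.transform import Rotation as Ro
def goal(pos,yaw):
    "units for straight-down tool at pos with tool-x yaw, from current measured pose"
    s=robot.get_state();R=Ro.from_rotvec(s["tcp_rot"])
    G=Ro.from_matrix(np.array([[np.cos(yaw),np.sin(yaw),0],[np.sin(yaw),-np.cos(yaw),0],[0,0,-1]]))
    print("shift",np.round(R.inv().apply(np.array(pos)-s["tool_pos"])/.25,4),"turn",np.round((R.inv()*G).as_rotvec()/np.pi,4))
E
python3 - <<'E'
from h import *
goal([.46,-.352,.19],np.pi+.04)
E
```

```text
shift [ 1.3903 -0.5672  0.3282] turn [ 0.     -0.     -0.9748]
```

```bash
python3 -m handwheel '[0.7,-0.29,0,0,0,-0.5,0.7,-0.29,0,0,0,-0.5,0.7,-0.29,0,0,0,-0.5,0.7,-0.29,0,0,0,-0.5,0.7,-0.29,0,0,0,-0.5,0.7,-0.29,0,0,0,-0.5,0.7,-0.29,0,0,0,-0.5,0.7,-0.29,0,0,0,-0.5,0.7,-0.29,0,0,0,-0.5,0.7,-0.29,0,0,0,-0.5,0.7,-0.29,0,0,0,-0.5,0.7,-0.29,0,0,0,-0.5,0.7,-0.29,0,0,0,-0.5]' 0.6
python3 - <<'E'
from h import *
goal([.46,-.352,.19],np.pi+.04)
print(robot.get_state()["qpos"])
E
```

```text
time: 3.57
tool_pos: [0.297, -0.4415, 0.2713]
tcp_rot: [-2.075, -2.357, -0.001]
contact_force: [-0.6, 1.1, 0.2]
finger_gap: 0.599
grip_force: 0.0
shift [0.2721 0.6924 0.325 ] turn [ 1.000e-04 -5.000e-04 -4.723e-01]
[-9.78675789e-01  5.81954627e-02  2.02201521e-01  1.71624811e+00
  1.34421977e-05  4.65189325e-01]
```

```bash
python3 -m handwheel '[0.272,0.692,0.32,0,0,-0.472,0.272,0.692,0.32,0,0,-0.472,0.272,0.692,0.32,0,0,-0.472,0.272,0.692,0.32,0,0,-0.472,0.272,0.692,0.32,0,0,-0.472,0.272,0.692,0.32,0,0,-0.472,0.272,0.692,0.32,0,0,-0.472,0.272,0.692,0.32,0,0,-0.472,0.272,0.692,0.32,0,0,-0.472,0.272,0.692,0.32,0,0,-0.472,0.272,0.692,0.32,0,0,-0.472,0.272,0.692,0.32,0,0,-0.472,0.272,0.692,0.32,0,0,-0.472]' 0.6
python3 - <<'E'
from h import *
a=optics.read_camera("top");b=optics.read_camera("side")
def c(im,x0,y0,s,n=400,m=300): return cv2.resize(im[y0:y0+int(m/s),x0:x0+int(n/s)],(n,m),interpolation=cv2.INTER_CUBIC)
cv2.imwrite("pics/c1.png",np.hstack([c(a,385,190,5),c(b,250,190,5)])[:,:,::-1])
goal([.46,-.352,.095],np.pi+.04)
t=robot.get_state()["tool_pos"]; print(t,robot.get_state()["qpos"],proj("top",t),proj("side",t))
E
```

```text
time: 4.65
tool_pos: [0.4608, -0.3539, 0.1912]
tcp_rot: [0.057, -3.14, -0.001]
contact_force: [-0.0, -0.4, -0.1]
finger_gap: 0.602
grip_force: 0.0
shift [0.0029 0.0076 0.3862] turn [ 0.0002 -0.0003 -0.0043]
[ 0.46084925 -0.35395421  0.19155297] [-6.54959534e-01  1.49642517e-01  1.46457773e-01  1.56869401e+00
  1.61279036e-05 -6.81446270e-01] [[435.97514043 220.48891292]] [[297.80282285 201.8762069 ]]
```

View pics/c1.png

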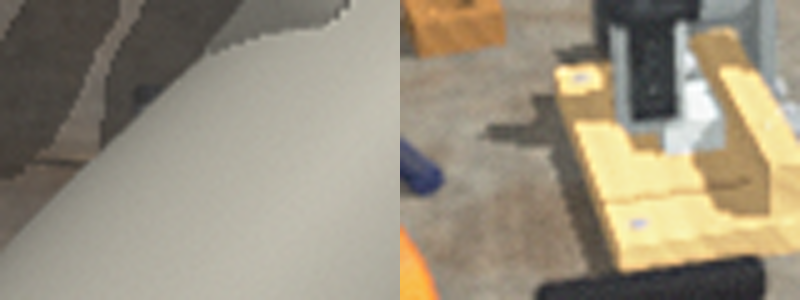

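```bash
python3 -m handwheel '[0,0.008,0.13,0,0,0,0,0.008,0.26,0,0,0,0,0.008,0.385,0,0,0,0,0.008,0.385,0,0,0,0,0.008,0.385,0,0,0]' 0.6
python3 -m handwheel '[0,0,0,0,0,0,0,0,0,0,0,0,0,0,0,0,0,0,0,0,0,0,0,0,0,0,0,0,0,0,0,0,0,0,0,0]' 0
python3 -m handwheel '[0,0,-0.1,0,0,0,0,0,-0.2,0,0,0,0,0,-0.2,0,0,0,0,0,-0.2,0,0,0]' 0
```

```text
time: 5.17
tool_pos: [0.4601, -0.3514, 0.095]
tcp_rot: [0.042, -3.139, -0.003]
contact_force: [-0.4, -0.9, 0.7]
finger_gap: 0.596
grip_force: 0.0
time: 5.67
tool_pos: [0.462, -0.3525, 0.0983]
tcp_rot: [-0.044, 3.138, -0.003]
contact_force: [0.4, 1.4, 7.8]
finger_gap: 0.156
grip_force: 59.0
time: 6.0
tool_pos: [0.4618, -0.3528, 0.1479]
tcp_rot: [-0.044, 3.139, -0.003]
contact_force: [-0.4, -0.4, -3.0]
finger_gap: 0.15
grip_force: 59.3
```

Run:
```python
from h import *
goal([.5,-.067,.228],np.pi+.645)
```

```text
shift [-0.1857  1.1376 -0.3223] turn [-0.0009  0.0006 -0.1964]
```

```bash
python3 -m handwheel '[0,0,-0.16,0,0,0,0,0,-0.325,0,0,0,0,0,-0.325,0,0,0,-0.1,0.6,-0.325,0,0,-0.1,-0.15,0.9,-0.325,0,0,-0.196,-0.15,0.9,-0.325,0,0,-0.196,-0.15,0.9,-0.325,0,0,-0.196,-0.15,0.9,-0.325,0,0,-0.196,-0.15,0.9,-0.325,0,0,-0.196,-0.15,0.9,-0.325,0,0,-0.196,-0.15,0.9,-0.325,0,0,-0.196]'
python3 - <<'E'
from h import *
goal([.5,-.067,.228],np.pi+.645)
E
```

```text
time: 6.92
tool_pos: [0.4922, -0.1251, 0.2265]
tcp_rot: [0.997, -2.978, -0.0]
contact_force: [0.1, -1.1, -2.4]
finger_gap: 0.153
grip_force: 59.6
shift [-0.165   0.1667 -0.006 ] turn [ 0.0001 -0.0002  0.0003]
```

```bash
python3 -m handwheel '[-0.165,0.167,0,0,0,0,-0.165,0.167,0,0,0,0,-0.165,0.167,0,0,0,0,-0.165,0.167,0,0,0,0]'
python3 - <<'E'
from h import *
a=optics.read_camera("top");b=optics.read_camera("side")
def c(im,x0,y0,s,n=400,m=500): return cv2.resize(im[y0:y0+int(m/s),x0:x0+int(n/s)],(n,m),interpolation=cv2.INTER_CUBIC)
cv2.imwrite("pics/c2.png",np.hstack([c(a,270,160,5),c(b,270,125,6)])[:,:,::-1])
s=robot.get_state();print(s["tool_pos"],s["tcp_rot"],s["qpos"])
E
```

```text
time: 7.25
tool_pos: [0.5001, -0.0684, 0.2267]
tcp_rot: [0.994, -2.979, -0.0]
contact_force: [-0.4, -1.1, -2.9]
finger_gap: 0.149
grip_force: 59.6
[ 0.50001294 -0.06909383  0.22687222] [ 9.92061007e-01 -2.98020051e+00  1.83945679e-04] [-1.37111247e-01 -2.61357170e-02  3.01251405e-02  1.62755120e+00
 -3.74422936e-04 -7.79803318e-01]
```

View pics/c2.png

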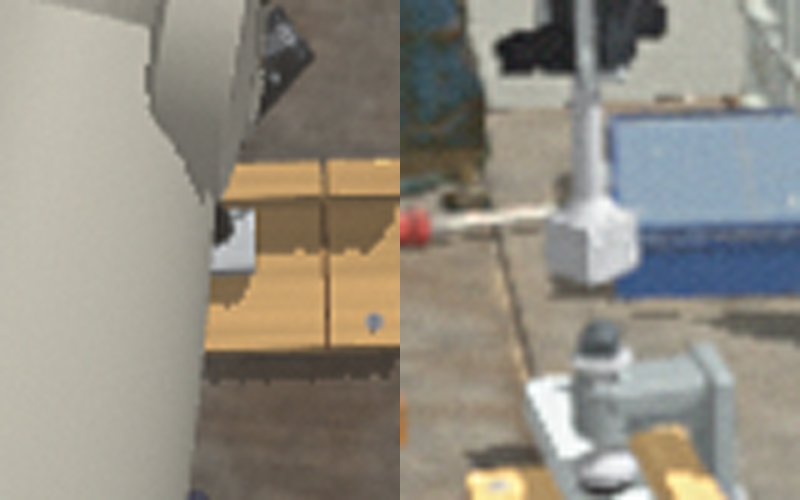

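Run:
```python
from h import *
np.set_printoptions(precision=2,suppress=True)
f=lambda p:(proj("side",p)-[270,125])*6+[400,0]
x,y=.5,-.069
for zr in(.1385,.1415):
  cs=[[x+.0184*np.cos(.645+np.pi/4+k*np.pi/2),y+.0184*np.sin(.645+np.pi/4+k*np.pi/2),zr+dz] for dz in(0,.023) for k in range(4)]
  print("socket",f(cs).tolist())
for p in([.502,-.067,.101],[.502,-.067,.111],[.502,-.067,.115],[.502,-.064,.111],[.502,-.067,.09]): print(p,f(p))
```

```text
socket [[593.5718255635767, 246.07283048560822], [545.7599087311154, 263.78737684812745], [591.6499055928603, 279.57295105409787], [639.4995608548837, 261.23170319893353], [591.2738709442442, 191.43239596957494], [542.8828659244591, 208.29890759186725], [589.2380166095887, 223.1811263887476], [637.6695882328673, 205.71578185857095]]
socket [[593.2746872238769, 239.0124803795012], [545.3878822725217, 256.618859440007], [591.3381484017773, 272.28922935799403], [639.2630520087149, 254.0596397183238], [590.9707390570077, 184.21797199914812], [542.5033565743937, 200.97064479178232], [588.9197051746698, 215.73157199457836], [637.4280346093269, 198.3838927061645]]
[0.502, -0.067, 0.101] [[600.72 348.1 ]]
[0.502, -0.067, 0.111] [[599.76 325.  ]]
[0.502, -0.067, 0.115] [[599.37 315.7 ]]
[0.502, -0.064, 0.111] [[598.84 322.19]]
[0.502, -0.067, 0.09] [[601.76 373.25]]
```

Run:
```python
from h import *
im=cv2.imread("pics/top0.png")[:,:,::-1].astype(int)
np.set_printoptions(precision=4,suppress=True)
for r in(222,226): print(r,[(u,*im[r,u]) for u in list(range(274,280))+list(range(347,354))])
L=onz("top",(276.5,226),.018);R=onz("top",(350.5,226),.018);print(L,R)
c,s=np.cos(.095),np.sin(.095)
for P,yy in((L,.075),(R,-.110)):
  for z in (0,):
    # axis = P - R(yaw)[-0.04?,yy]; solve y with axis x~.5025
    xj=(P[0]-.5025+s*yy)/c
    print("axis y", P[1]-(s*xj+c*yy))
print(im[196:213,298:312].sum(2)//3)
for u,v in((305,203.5),(306,203.5),(305,202)): print(onz("top",(u,v),.111))
```

```text
222 [(274, np.int64(76), np.int64(69), np.int64(63)), (275, np.int64(77), np.int64(71), np.int64(64)), (276, np.int64(123), np.int64(102), np.int64(74)), (277, np.int64(232), np.int64(188), np.int64(125)), (278, np.int64(223), np.int64(178), np.int64(120)), (279, np.int64(152), np.int64(122), np.int64(83)), (347, np.int64(229), np.int64(189), np.int64(124)), (348, np.int64(227), np.int64(187), np.int64(122)), (349, np.int64(230), np.int64(192), np.int64(126)), (350, np.int64(242), np.int64(216), np.int64(140)), (351, np.int64(106), np.int64(91), np.int64(83)), (352, np.int64(115), np.int64(99), np.int64(88)), (353, np.int64(120), np.int64(104), np.int64(88))]
226 [(274, np.int64(77), np.int64(70), np.int64(65)), (275, np.int64(79), np.int64(71), np.int64(65)), (276, np.int64(121), np.int64(102), np.int64(77)), (277, np.int64(229), np.int64(186), np.int64(124)), (278, np.int64(212), np.int64(170), np.int64(112)), (279, np.int64(209), np.int64(167), np.int64(110)), (347, np.int64(224), np.int64(184), np.int64(121)), (348, np.int64(224), np.int64(184), np.int64(123)), (349, np.int64(226
[... 721 characters left out ...]
88  90  88  85 105 176 131 119]
 [125 113 166 128  69  84  89  90  84  86  88 168 120 125]
 [123 114 170  95  67  74  87  86  74  94 133 165 131 142]
 [124 112 161  66  71  57  63  65  70  89 172 163 137 155]
 [124 106 125  92  78  68  65  75  88 131 167 153 108 190]
 [129 127  90 105 106  98  78  73 101 171 154 118 106 188]
 [127 125  93  93 103 108 104 111 143 156 126 112  90 179]
 [129 127 105  81  88 102 102 106 122  91 124  84 117 189]
 [127 128 128  87  77  82  85  85  84  80  76  89 138 213]
 [127 127 126 107  81  80  78  78  79  81  89 125 168 209]
 [124 127 126 125 109  99  86  91  88  94 107 131 211 206]]
[ 0.4984 -0.0667  0.111 ]
[ 0.4985 -0.069   0.111 ]
[ 0.5019 -0.0665  0.111 ]
```

Run:
```python
from h import *
goal([.502,-.0655,.207],np.pi+.6)
```

```text
shift [-0.015   0.0067  0.0795] turn [ 0.     -0.0002  0.0136]
```

```bash
python3 -m handwheel '[-0.015,0.007,0,0,0,0.014,-0.015,0.007,0.04,0,0,0.014,-0.015,0.007,0.08,0,0,0.014,-0.015,0.007,0.08,0,0,0.014]'
python3 -m handwheel '[0,0,0.008,0,0,0,0,0,0.016,0,0,0,0,0,0.016,0,0,0]'
python3 -m handwheel '[0,0,0.008,0,0,0,0,0,0.016,0,0,0,0,0,0.016,0,0,0]'
```

```text
time: 7.68
tool_pos: [0.5011, -0.065, 0.2044]
tcp_rot: [0.928, -2.998, -0.002]
contact_force: [0.0, 0.1, -2.9]
finger_gap: 0.147
grip_force: 59.5
time: 7.93
tool_pos: [0.5019, -0.0645, 0.203]
tcp_rot: [0.928, -3.001, -0.0]
contact_force: [0.7, 0.6, -1.3]
finger_gap: 0.15
grip_force: 59.6
time: 8.18
tool_pos: [0.502, -0.0643, 0.199]
tcp_rot: [0.928, -3.001, -0.0]
contact_force: [0.2, 0.1, -3.1]
finger_gap: 0.153
grip_force: 59.6
```

```bash
python3 -m handwheel '[0,0,0.008,0,0,0,0,0,0.008,0,0,0]'
python3 -m handwheel '[0,0,0.008,0,0,0,0,0,0.008,0,0,0]'
python3 -m handwheel '[0,0,0.008,0,0,0,0,0,0.008,0,0,0]'
```

```text
time: 8.35
tool_pos: [0.5024, -0.0643, 0.1981]
tcp_rot: [-0.928, 3.0, -0.001]
contact_force: [-1.2, 0.5, 3.9]
finger_gap: 0.149
grip_force: 60.4
time: 8.52
tool_pos: [0.5028, -0.0644, 0.1975]
tcp_rot: [-0.927, 2.998, -0.003]
contact_force: [-2.1, 0.1, 11.3]
finger_gap: 0.151
grip_force: 61.8
time: 8.68
tool_pos: [0.5033, -0.0645, 0.1971]
tcp_rot: [-0.927, 2.996, -0.004]
contact_force: [-3.0, -0.1, 21.6]
finger_gap: 0.153
grip_force: 63.1
```

```bash
python3 -m handwheel '[0,0,-0.01,0,0,0.02,0,0,-0.01,0,0,0.02]'
python3 -m handwheel '[0,0,0,0,0,0.02,0,0,0,0,0,0.02]'
python3 -m handwheel '[0,0,0,0,0,0.02,0,0,0,0,0,0.02]'
python3 -m handwheel '[0,0,0,0,0,0.02,0,0,0,0,0,0.02]'
python3 -m handwheel '[0,0,0,0,0,0.02,0,0,0,0,0,0.02]'
```

```text
time: 8.85
tool_pos: [0.5027, -0.0644, 0.1977]
tcp_rot: [-0.828, 3.027, -0.002]
contact_force: [-0.7, 0.7, 12.0]
finger_gap: 0.153
grip_force: 61.6
time: 9.02
tool_pos: [0.5029, -0.0645, 0.1977]
tcp_rot: [-0.733, 3.051, -0.002]
contact_force: [-0.6, 0.2, 10.9]
finger_gap: 0.15
grip_force: 61.5
time: 9.18
tool_pos: [0.5028, -0.0645, 0.1976]
tcp_rot: [-0.637, 3.073, -0.002]
contact_force: [-0.6, 0.6, 10.5]
finger_gap: 0.151
grip_force: 61.4
time: 9.35
tool_pos: [0.5028, -0.0645, 0.1975]
tcp_rot: [-0.54, 3.092, -0.002]
contact_force: [-0.8, 0.0, 9.8]
finger_gap: 0.15
grip_force: 61.4
time: 9.52
tool_pos: [0.5028, -0.0645, 0.1974]
tcp_rot: [-0.442, 3.107, -0.002]
contact_force: [0.5, -0.8, 9.7]
finger_gap: 0.151
grip_force: 61.3
```

```bash
for i in 1; do python3 -m handwheel '[0,0,0,0,0,0.03,0,0,0,0,0,0.03]'; done
python3 -m handwheel '[0,0,0,0,0,0.03,0,0,0,0,0,0.03]'
python3 -m handwheel '[0,0,0,0,0,0.03,0,0,0,0,0,0.03]'
python3 -m handwheel '[0,0,0,0,0,0.03,0,0,0,0,0,0.03]'
python3 - <<'E'
from h import *
b=optics.read_camera("side")
def c(im,x0,y0,s,n=400,m=500): return cv2.resize(im[y0:y0+int(m/s),x0:x0+int(n/s)],(n,m),interpolation=cv2.INTER_CUBIC)
cv2.imwrite("pics/c3.png",c(b,280,135,10)[:,:,::-1])
E
```

```text
time: 9.68
tool_pos: [0.5027, -0.0646, 0.1973]
tcp_rot: [-0.293, 3.125, -0.002]
contact_force: [0.3, 0.1, 9.0]
finger_gap: 0.152
grip_force: 61.2
time: 9.85
tool_pos: [0.5027, -0.0646, 0.1972]
tcp_rot: [-0.145, 3.135, -0.002]
contact_force: [0.2, -0.2, 8.3]
finger_gap: 0.157
grip_force: 61.1
time: 10.02
tool_pos: [0.5027, -0.0646, 0.1972]
tcp_rot: [0.003, 3.139, -0.001]
contact_force: [0.2, -0.6, 8.4]
finger_gap: 0.155
grip_force: 61.0
time: 10.18
tool_pos: [0.5027, -0.0646, 0.1971]
tcp_rot: [0.151, 3.135, -0.001]
contact_force: [-0.4, -1.8, 7.1]
finger_gap: 0.152
grip_force: 61.0
```

View pics/c3.png

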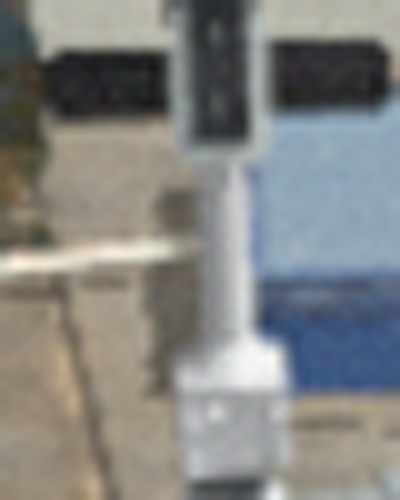

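Run:
```python
from h import *
im=cv2.imread("pics/side0.png").astype(int).sum(2)//3
print("start head rows 176-190, cols 294-312");print(im[176:192,294:313])
b=optics.read_camera("side").astype(int).sum(2)//3
print("now rows 165-192");print(b[168:192,294:313])
```

```text
start head rows 176-190, cols 294-312
[[140 143 144 146 145 145 139 142 139 151 152 149 150 146 136 133 130 133
  132]
 [143 144 148 147 146 143 138 134 132 136 145 142 144 146 120 113 114 111
  113]
 [148 149 150 149 150 143 131 117 116 120 131 127 133 134 138 142 144 136
  138]
 [147 154 149 153 151 138 112  92 105 119 127 126 127 130 136 138 139 138
  142]
 [147 145 149 152 153 133  99  93 100 121 130 120 128 137 140 141 147 143
  145]
 [140 141 144 146 147 123  92  91  98 109 114 107 133 148 150 145 146 146
  143]
 [137 137 141 144 143 111  78  72  77  76  77 102 153 168 147 142 138 139
  135]
 [143 146 146 149 137 114  88  78  77  77  79 120 189 204 165 137 135 143
  136]
 [142 143 151 145 146 156 139 129 130 132 139 170 216 224 173 145 147 154
  156]
 [141 145 146 151 161 187 181 177 183 195 186 206 212 203 177 170 172 178
  181]
 [149 147 147 145 140 129 144 155 166 172 171 177 192 191 180 185 183 179
  178]
 [205 195 198 193 142 112 108 122 135 138 127 119 178 197 185 180 179 183
  179]
 [244 230 223 203 139 105 104 116 144 155 146 147 177 181 182 186 183 184
  186]
 [243 216
[... 1496 characters left out ...]
  78  77  73  70  76 131 187 164 140 138 140
  145]
 [145 148 153 150 136 110  92  87  80  78  80 106 169 233 187 148 152 157
  162]
 [145 148 151 147 141 131 143 155 153 151 161 175 215 230 192 176 177 184
  185]
 [152 154 152 154 141 133 159 185 194 195 202 196 218 196 184 179 182 185
  183]
 [208 203 202 194 146 113 118 132 143 149 144 127 189 197 187 183 185 184
  183]
 [246 231 227 212 144 106 110 119 147 153 151 150 179 190 190 185 188 195
  192]
 [244 218 184 156 118 107 115 128 167 179 179 199 194 192 191 188 188 186
  191]
 [243 238 237 212 137 111 125 135 154 159 156 177 183 182 180 179 172 167
  162]
 [243 243 246 230 150 106 115 116 129 138 134 142 158 155 159 155 154 152
  149]]
```

Run:
```python
from h import *
np.set_printoptions(precision=2,suppress=True)
for z in (.105,.107,.109,.111,.113): print(z,proj("side",[.503,-.0776,z]),proj("side",[.503,-.0646,z]))
for z in (.096,.098,.100,.102): print(z,"front flange",proj("side",[.503,-.0771,z]))
s=robot.get_state();print(s["tool_pos"],s["moment"],s["contact_force"])
```

```text
0.105 [[304.36 183.14]] [[303.68 181.07]]
0.107 [[304.32 182.37]] [[303.65 180.3 ]]
0.109 [[304.29 181.59]] [[303.62 179.53]]
0.111 [[304.26 180.81]] [[303.58 178.76]]
0.113 [[304.23 180.03]] [[303.55 177.98]]
0.096 front flange [[304.47 186.54]]
0.098 front flange [[304.44 185.77]]
0.1 front flange [[304.41 185.  ]]
0.102 front flange [[304.38 184.23]]
[ 0.5  -0.06  0.2 ] [-0.33  0.08  0.  ] [-0.13  0.14  7.83]
```

```bash
cat > m.py <<'E'
from plant import robot
s=robot.get_state();print("  M",s["moment"].round(3),"F",s["contact_force"].round(1),"z",round(s["tool_pos"][2],5))
E
python3 -m handwheel '[0,0,-0.003,0,0,0.03,0,0,-0.003,0,0,0.03]';python3 m.py
python3 -m handwheel '[0,0,0,0,0,0.03,0,0,0,0,0,0.03]' |sed -n 2,3p;python3 m.py
python3 -m handwheel '[0,0,0,0,0,0.03,0,0,0,0,0,0.03]' |sed -n 2,3p;python3 m.py
python3 -m handwheel '[0,0,0,0,0,0.03,0,0,0,0,0,0.03]' |sed -n 2,3p;python3 m.py
python3 -m handwheel '[0,0,0,0,0,0.03,0,0,0,0,0,0.03]' |sed -n 2,3p;python3 m.py
```

```text
time: 10.45
tool_pos: [0.5025, -0.0646, 0.1973]
tcp_rot: [0.296, 3.126, -0.001]
contact_force: [0.4, -1.3, 5.8]
finger_gap: 0.148
grip_force: 60.7
  M [-0.342 -0.127  0.006] F [ 0.4 -1.3  5.8] z 0.19727
tool_pos: [0.5025, -0.0646, 0.1972]
tcp_rot: [0.441, 3.109, -0.001]
  M [-0.355 -0.096 -0.063] F [ 1.2 -1.2  6. ] z 0.19723
tool_pos: [0.5025, -0.0646, 0.1972]
tcp_rot: [0.587, 3.084, -0.001]
  M [-0.412 -0.136  0.074] F [ 0.2 -1.7  6. ] z 0.19722
tool_pos: [0.5025, -0.0646, 0.1972]
tcp_rot: [0.732, 3.053, -0.001]
  M [-0.423 -0.09  -0.008] F [-0.3 -0.6  5.4] z 0.19718
tool_pos: [0.5025, -0.0646, 0.1972]
tcp_rot: [0.875, 3.016, -0.0]
  M [-0.409 -0.047  0.021] F [ 0.6 -1.3  5.9] z 0.19717
```

```bash
python3 -m handwheel '[-0.002,-0.0034,0,0,0,0,-0.002,-0.0034,0,0,0,0]' |sed -n 2,3p;python3 m.py
python3 -m handwheel '[-0.002,-0.0034,0,0,0,0,-0.002,-0.0034,0,0,0,0]' |sed -n 2,3p;python3 m.py
python3 -m handwheel '[-0.002,-0.0034,0,0,0,0,-0.002,-0.0034,0,0,0,0]' |sed -n 2,3p;python3 m.py
```

```text
tool_pos: [0.5025, -0.0654, 0.1972]
tcp_rot: [0.867, 3.018, 0.001]
  M [-0.018 -0.091 -0.044] F [-0.4 -0.4  5.5] z 0.19718
tool_pos: [0.5024, -0.0661, 0.1972]
tcp_rot: [0.866, 3.018, 0.002]
  M [ 0.273 -0.125  0.007] F [0.7 1.7 6. ] z 0.19718
tool_pos: [0.5024, -0.0669, 0.1971]
tcp_rot: [0.866, 3.019, 0.003]
  M [ 0.674 -0.183  0.017] F [1.4 2.5 5.5] z 0.19712
```

```bash
python3 -m handwheel '[0,0,-0.009,0,0,0,0,0,-0.009,0,0,0,0,0,-0.009,0,0,0]' |sed -n 2,3p;python3 m.py
python3 -m handwheel '[-0.0043,-0.0068,0,0,0,0,-0.0043,-0.0068,0,0,0,0]' |sed -n 2,3p;python3 m.py
python3 -m handwheel '[-0.0043,-0.0068,0,0,0,0,-0.0043,-0.0068,0,0,0,0]' |sed -n 2,3p;python3 m.py
```

```text
tool_pos: [0.5018, -0.0673, 0.1984]
tcp_rot: [-0.87, -3.018, 0.0]
  M [-0.011  0.028  0.005] F [-0.1 -0.1 -1.9] z 0.19836
tool_pos: [0.5018, -0.0694, 0.1984]
tcp_rot: [-0.871, -3.018, -0.0]
  M [0.379 0.048 0.022] F [-0.2  1.1 -2.5] z 0.1984
tool_pos: [0.5019, -0.0712, 0.1986]
tcp_rot: [-0.871, -3.018, -0.002]
  M [ 0.969 -0.011 -0.004] F [-0.   3.7 -1.8] z 0.19864
```

```bash
python3 -m handwheel '[0.0086,0.0136,0,0,0,0,0.0129,0.0204,0,0,0,0,0.0129,0.0204,0,0,0,0]' |sed -n 2,3p;python3 m.py
python3 -m handwheel '[0.0043,0.0068,0,0,0,0,0.0043,0.0068,0,0,0,0]' |sed -n 2,3p;python3 m.py
python3 -m handwheel '[0.0043,0.0068,0,0,0,0,0.0043,0.0068,0,0,0,0]' |sed -n 2,3p;python3 m.py
```

```text
tool_pos: [0.5019, -0.0651, 0.1988]
tcp_rot: [0.872, 3.018, -0.001]
  M [0.048 0.008 0.015] F [ 0.5 -0.1 -3.4] z 0.19876
tool_pos: [0.5019, -0.0632, 0.1988]
tcp_rot: [0.872, 3.018, -0.001]
  M [-0.166 -0.005 -0.024] F [-0.3 -1.  -1.9] z 0.19879
tool_pos: [0.5019, -0.0615, 0.1989]
tcp_rot: [0.872, 3.018, -0.002]
  M [-0.826  0.16  -0.04 ] F [-0.1 -2.4 -1.8] z 0.19886
```

```bash
python3 -m handwheel '[-0.0097,-0.0153,0,0,0,0,-0.0198,-0.0089,0,0,0,0,-0.0198,-0.0089,0,0,0,0]' |sed -n 2,3p;python3 m.py
python3 -m handwheel '[-0.0068,0.0043,0,0,0,0,-0.0068,0.0043,0,0,0,0]' |sed -n 2,3p;python3 m.py
python3 -m handwheel '[0.0169,-0.0107,0,0,0,0,0.0237,-0.015,0,0,0,0,0.0237,-0.015,0,0,0,0]' |sed -n 2,3p;python3 m.py
python3 -m handwheel '[0.0068,-0.0043,0,0,0,0,0.0068,-0.0043,0,0,0,0]' |sed -n 2,3p;python3 m.py
```

```text
tool_pos: [0.5051, -0.0659, 0.1987]
tcp_rot: [-0.872, -3.018, -0.001]
  M [0.01  0.467 0.019] F [-1.2 -0.4 -1.9] z 0.19871
tool_pos: [0.5067, -0.0657, 0.1986]
tcp_rot: [-0.872, -3.017, 0.0]
  M [ 0.097  1.184 -0.021] F [-3.4  0.4  0.1] z 0.1986
tool_pos: [0.4997, -0.0658, 0.1989]
tcp_rot: [0.872, 3.018, 0.0]
  M [ 0.006 -0.02  -0.004] F [ 0.  -0.2 -2.7] z 0.19893
tool_pos: [0.4979, -0.0658, 0.199]
tcp_rot: [0.872, 3.018, 0.0]
  M [-0.097 -0.161 -0.035] F [ 0.6 -0.6 -1.6] z 0.19898
```

```bash
python3 -m handwheel '[-0.011,0.0068,0,0,0,0,-0.011,0.0068,0.006,0,0,0,-0.011,0.0068,0.009,0,0,0]' |sed -n 2,3p;python3 m.py
python3 -m handwheel '[0,0,0,0,0,-0.03,0,0,0,0,0,-0.03]' |sed -n 2,3p;python3 m.py
python3 -m handwheel '[0,0,0,0,0,-0.03,0,0,0,0,0,-0.03]' |sed -n 2,3p;python3 m.py
python3 -m handwheel '[0,0,0,0,0,-0.03,0,0,0,0,0,-0.03]' |sed -n 2,3p;python3 m.py
python3 -m handwheel '[0,0,0,0,0,-0.03,0,0,0,0,0,-0.03]' |sed -n 2,3p;python3 m.py
```

```text
tool_pos: [0.5016, -0.0659, 0.1968]
tcp_rot: [0.872, 3.017, 0.0]
  M [-0.001  0.015 -0.034] F [-0.5  1.4  5.1] z 0.19679
tool_pos: [0.5015, -0.0658, 0.1971]
tcp_rot: [0.722, 3.056, 0.0]
  M [ 0.02  -0.071 -0.   ] F [ 0.  -0.1  3.2] z 0.19707
tool_pos: [0.5015, -0.0658, 0.1971]
tcp_rot: [0.581, 3.086, 0.0]
  M [ 0.042 -0.083  0.04 ] F [ 0.6 -0.6  4.3] z 0.19712
tool_pos: [0.5015, -0.0658, 0.1971]
tcp_rot: [0.437, 3.11, 0.0]
  M [ 0.06  -0.121  0.028] F [ 0.2 -0.6  5.2] z 0.19714
tool_pos: [0.5015, -0.0659, 0.1972]
tcp_rot: [0.29, 3.127, -0.0]
  M [ 0.036 -0.107  0.068] F [-0.1 -0.5  5.4] z 0.19716
```

```bash
python3 -m handwheel '[0,0,-0.003,0,0,-0.03,0,0,-0.003,0,0,-0.03]' |sed -n 2,3p;python3 m.py
python3 -m handwheel '[0,0,0,0,0,-0.03,0,0,0,0,0,-0.03]' |sed -n 2,3p;python3 m.py
python3 -m handwheel '[0,0,0,0,0,-0.03,0,0,0,0,0,-0.03]' |sed -n 2,3p;python3 m.py
python3 -m handwheel '[0,0,0,0,0,-0.03,0,0,0,0,0,-0.03]' |sed -n 2,3p;python3 m.py
python3 -m handwheel '[0,0,0,0,0,-0.03,0,0,0,0,0,-0.03]' |sed -n 2,3p;python3 m.py
```

```text
tool_pos: [0.5012, -0.0659, 0.1973]
tcp_rot: [0.144, 3.138, -0.0]
  M [ 0.043 -0.158  0.021] F [ 0.1 -0.1  2.1] z 0.19731
tool_pos: [0.5012, -0.0659, 0.1973]
tcp_rot: [-0.003, 3.141, -0.0]
  M [ 0.029 -0.128 -0.009] F [ 1.  -0.2  2.2] z 0.19735
tool_pos: [0.5012, -0.0659, 0.1973]
tcp_rot: [-0.15, 3.138, -0.0]
  M [-0.044 -0.092 -0.003] F [ 0.9 -0.   2.7] z 0.19733
tool_pos: [0.5012, -0.0659, 0.1973]
tcp_rot: [-0.297, 3.127, -0.0]
  M [-0.023 -0.093 -0.006] F [-0.1 -1.2  3.7] z 0.19729
tool_pos: [0.5012, -0.0659, 0.1973]
tcp_rot: [-0.443, 3.11, -0.0]
  M [-0.071 -0.062  0.012] F [ 0.6 -0.1  2.3] z 0.1973
```

```bash
for k in 1; do :; done
python3 -m handwheel '[0,0,0,0,0,-0.03,0,0,0,0,0,-0.03]' |sed -n 2,3p;python3 m.py
python3 -m handwheel '[0,0,0,0,0,-0.03,0,0,0,0,0,-0.03]' |sed -n 2,3p;python3 m.py
python3 -m handwheel '[0,0,0,0,0,-0.03,0,0,0,0,0,-0.03]' |sed -n 2,3p;python3 m.py
python3 -m handwheel '[0,0,0,0,0,-0.03,0,0,0,0,0,-0.03]' |sed -n 2,3p;python3 m.py
python3 -m handwheel '[0,0,0,0,0,-0.03,0,0,0,0,0,-0.03]' |sed -n 2,3p;python3 m.py
python3 -m handwheel '[0,0,0,0,0,-0.03,0,0,0,0,0,-0.03]' |sed -n 2,3p;python3 m.py
python3 -m handwheel '[0,0,0,0,0,-0.03,0,0,0,0,0,-0.03]' |sed -n 2,3p;python3 m.py
python3 -m handwheel '[0,0,0,0,0,-0.03,0,0,0,0,0,-0.03]' |sed -n 2,3p;python3 m.py
```

```text
tool_pos: [0.5012, -0.0659, 0.1973]
tcp_rot: [0.589, -3.086, 0.0]
  M [-0.103 -0.121 -0.013] F [ 0.8 -0.5  2. ] z 0.19726
tool_pos: [0.5012, -0.0659, 0.1973]
tcp_rot: [0.733, -3.055, 0.0]
  M [-0.136 -0.124  0.045] F [ 0.1 -0.6  2.1] z 0.19726
tool_pos: [0.5012, -0.0659, 0.1972]
tcp_rot: [0.876, -3.017, 0.0]
  M [-0.154 -0.189 -0.017] F [ 0.8 -0.1  1.1] z 0.19722
tool_pos: [0.5012, -0.0659, 0.1972]
tcp_rot: [1.017, -2.972, 0.0]
  M [-0.179 -0.278 -0.051] F [ 1.2 -1.2  2.3] z 0.19718
tool_pos: [0.5012, -0.0659, 0.1972]
tcp_rot: [1.156, -2.921, 0.0]
  M [-0.183 -0.244  0.058] F [ 1.2 -0.7  1.5] z 0.1972
tool_pos: [0.5012, -0.0658, 0.1972]
tcp_rot: [1.292, -2.863, -0.0]
  M [-0.173 -0.347  0.018] F [ 1.5 -0.7  0.8] z 0.19717
tool_pos: [0.5012, -0.0658, 0.1972]
tcp_rot: [-1.426, 2.799, 0.0]
  M [-0.12  -0.315  0.008] F [0.9 0.6 0.3] z 0.19718
tool_pos: [0.5012, -0.0657, 0.1973]
tcp_rot: [-1.556, 2.729, 0.0]
  M [-0.07  -0.342  0.004] F [ 1.6 -0.  -0. ] z 0.19728
```

```bash
python3 -m handwheel '[-0.0016,-0.0028,0,0,0,0,-0.0016,-0.0028,0.003,0,0,0]' |sed -n 2,3p;python3 m.py
python3 -m handwheel '[0,0,0,0,0,0.015,0,0,0,0,0,0.03]' |sed -n 2,3p;python3 m.py
python3 -m handwheel '[0,0,0,0,0,0.015,0,0,0,0,0,0.03]' |sed -n 2,3p;python3 m.py
python3 -m handwheel '[0,0,0,0,0,0.015,0,0,0,0,0,0.03]' |sed -n 2,3p;python3 m.py
python3 -m handwheel '[0,0,0,0,0,0.015,0,0,0,0,0,0.03]' |sed -n 2,3p;python3 m.py
python3 -m handwheel '[0,0,0,0,0,0.015,0,0,0,0,0,0.03]' |sed -n 2,3p;python3 m.py
python3 -m handwheel '[0,0,0,0,0,0.015,0,0,0,0,0,0.03]' |sed -n 2,3p;python3 m.py
```

```text
tool_pos: [0.502, -0.0658, 0.1968]
tcp_rot: [-1.553, 2.731, -0.0]
  M [ 0.001  0.073 -0.013] F [-1.   0.   8.6] z 0.19684
tool_pos: [0.5018, -0.0657, 0.1969]
tcp_rot: [-1.421, 2.802, 0.0]
  M [0.117 0.213 0.017] F [-0.6  0.7  4.8] z 0.19688
tool_pos: [0.5017, -0.0657, 0.1965]
tcp_rot: [1.287, -2.865, -0.001]
  M [ 0.132 -0.07  -0.021] F [ 0.4  0.7 -1.5] z 0.19651
tool_pos: [0.5016, -0.0657, 0.1959]
tcp_rot: [1.15, -2.922, -0.002]
  M [ 0.189 -0.034 -0.028] F [ 0.2  1.1 -1.1] z 0.1959
tool_pos: [0.5017, -0.0657, 0.1958]
tcp_rot: [1.012, -2.973, -0.001]
  M [ 0.096 -0.312  0.059] F [ 0.7  0.2 -1.8] z 0.19584
tool_pos: [0.5018, -0.0657, 0.1959]
tcp_rot: [0.871, -3.018, -0.001]
  M [ 0.099 -0.349  0.086] F [ 2.  -1.4 -2.6] z 0.19586
tool_pos: [0.5017, -0.0657, 0.1957]
tcp_rot: [0.727, -3.055, -0.001]
  M [ 0.05  -0.383  0.094] F [ 0.5  0.3 -3.3] z 0.19575
```

```bash
python3 -m handwheel '[-0.002,-0.001,0.008,0,0,-0.01,-0.002,-0.001,0.008,0,0,-0.01]' |sed -n 2,3p;python3 m.py
python3 -m handwheel '[0,0,0.008,0,0,0,0,0,0.008,0,0,0]' |sed -n 2,3p;python3 m.py
python3 -m handwheel '[0,0,0.008,0,0,0,0,0,0.008,0,0,0]' |sed -n 2,3p;python3 m.py
```

```text
tool_pos: [0.5023, -0.0657, 0.1939]
tcp_rot: [0.782, -3.042, -0.001]
  M [ 0.098 -0.042  0.02 ] F [ 0.1 -0.4 -1.1] z 0.19392
tool_pos: [0.5023, -0.0657, 0.1923]
tcp_rot: [0.782, -3.042, -0.0]
  M [0.108 0.042 0.074] F [-0.1  1.4  0.2] z 0.19227
tool_pos: [0.5024, -0.0658, 0.1904]
tcp_rot: [0.785, -3.042, -0.0]
  M [0.17  0.112 0.018] F [0.1 0.2 2.4] z 0.19043
```

```bash
python3 -m handwheel '[0,0,0.006,0,0,0,0,0,0.006,0,0,0]' |sed -n 2,3p;python3 m.py
python3 -m handwheel '[0,0,0.006,0,0,0,0,0,0.006,0,0,0]' |sed -n 2,3p;python3 m.py
python3 -m handwheel '[0,0,0.006,0,0,0,0,0,0.006,0,0,0]' |sed -n 2,3p;python3 m.py
```

```text
tool_pos: [0.5025, -0.0658, 0.1889]
tcp_rot: [0.785, -3.042, -0.0]
  M [0.188 0.16  0.052] F [0.2 0.8 3.1] z 0.18895
tool_pos: [0.5025, -0.0658, 0.1874]
tcp_rot: [0.786, -3.042, -0.0]
  M [0.255 0.116 0.03 ] F [-0.2  0.1  3.8] z 0.18736
tool_pos: [0.5029, -0.0659, 0.1871]
tcp_rot: [-0.785, 3.04, -0.001]
  M [0.165 0.457 0.08 ] F [-2.1  1.3  9.2] z 0.18709
```

```bash
python3 -m handwheel '[0,0,-0.005,0,0,0,0,0,-0.005,0,0,0]' |sed -n 2,3p;python3 m.py
python3 -m handwheel '[0,0,0,0,0,0.025,0,0,0,0,0,0.05,0.0008,0,0,0,0,0.075,0.0008,0,0,0,0,0.1,0.0008,0,0.001,0,0,0.13]' |sed -n 2,3p;python3 m.py
python3 -m handwheel '[0,0,0,0,0,0.025,0,0,0,0,0,0.05,0.0008,0,0,0,0,0.075,0.0008,0,0,0,0,0.1,0.0008,0,0.002,0,0,0.13]' |sed -n 2,3p;python3 m.py
```

```text
tool_pos: [0.5025, -0.0658, 0.1872]
tcp_rot: [0.786, -3.042, -0.0]
  M [0.207 0.12  0.041] F [-1.   0.4  4.1] z 0.18725
tool_pos: [0.5022, -0.066, 0.1865]
tcp_rot: [0.147, -3.137, 0.0]
  M [0.186 0.113 0.099] F [-0.8  0.3  1.8] z 0.18652
tool_pos: [0.5019, -0.066, 0.1858]
tcp_rot: [-0.492, -3.101, 0.0]
  M [0.077 0.205 0.091] F [-0.6  0.5  1.3] z 0.18577
```

```bash
python3 -m handwheel '[0,0,0,0,0,0.03,0,0,0,0,0,0.06,0.0008,0,0,0,0,0.09,0.0008,0,0.002,0,0,0.12]' |sed -n 2,3p;python3 m.py
python3 -m handwheel '[0,0,-0.003,0,0,-0.028,0,0,-0.003,0,0,-0.028]' |sed -n 2,3p;python3 m.py
python3 - <<'E'
from h import *
b=optics.read_camera("side"); a=cv2.imread("pics/side0.png")[:,:,::-1]
def c(im,x0,y0,s,n=400,m=500): return cv2.resize(im[y0:y0+int(m/s),x0:x0+int(n/s)],(n,m),interpolation=cv2.INTER_CUBIC)
cv2.imwrite("pics/c4.png",np.hstack([c(a,285,170,10),c(b,285,170,10)])[:,:,::-1])
E
```

```text
tool_pos: [0.5016, -0.0659, 0.1851]
tcp_rot: [-1.066, -2.953, 0.001]
  M [0.002 0.248 0.071] F [-0.1  0.7  0.4] z 0.18507
tool_pos: [0.5018, -0.066, 0.186]
tcp_rot: [-0.923, -3.002, 0.001]
  M [-0.03  -0.004  0.016] F [ 1.1 -0.6 -2.1] z 0.18603
```

View pics/c4.png

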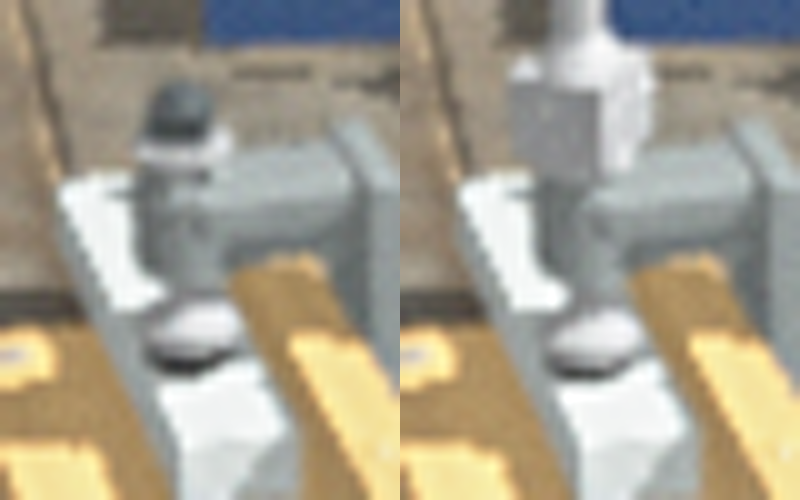

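```bash
python3 -m handwheel '[0,0,-0.02,0,0,0,0,0,-0.06,0,0,0,0,0,-0.12,0,0,0,0,0,-0.18,0,0,0,0,0,-0.18,0,0,0]' ;python3 m.py
python3 - <<'E'
from h import *
goal([.4618,-.3528,.228],np.pi+.028)
E
```

```text
time: 20.83
tool_pos: [0.5029, -0.066, 0.2355]
tcp_rot: [0.928, 2.996, 0.001]
contact_force: [0.8, -0.4, -2.0]
finger_gap: 0.149
grip_force: 59.7
  M [ 0.047 -0.035 -0.008] F [ 0.8 -0.4 -2. ] z 0.23547
shift [-0.5128 -1.0392  0.0298] turn [ 2.000e-04  1.500e-03 -2.002e-01]
```

```bash
python3 -m handwheel '[-0.05,-0.1,0,0,0,0,-0.12,-0.24,0,0,0,-0.04,-0.2,-0.4,0,0,0,-0.08,-0.28,-0.56,0,0,0,-0.12,-0.36,-0.72,0,0,0,-0.16,-0.42,-0.84,0,0,0,-0.2,-0.45,-0.9,0,0,0,-0.2,-0.45,-0.9,0,0,0,-0.2,-0.45,-0.9,0,0,0,-0.2]'
python3 - <<'E'
from h import *
goal([.4618,-.3528,.14],np.pi+.028)
E
```

```text
time: 21.58
tool_pos: [0.4671, -0.3169, 0.231]
tcp_rot: [0.038, -3.14, -0.001]
contact_force: [-0.1, -0.0, -2.4]
finger_gap: 0.151
grip_force: 59.7
shift [ 0.0242 -0.1434  0.3638] turn [ 0.0002 -0.0003 -0.0012]
```

```bash
python3 -m handwheel '[0.024,-0.143,0,0,0,0,0.024,-0.143,0.1,0,0,0,0.024,-0.143,0.24,0,0,0,0.024,-0.143,0.36,0,0,0,0.024,-0.143,0.36,0,0,0,0.024,-0.143,0.36,0,0,0]';python3 - <<'E'
from h import *
goal([.4618,-.3528,.103],np.pi+.028)
b=optics.read_camera("side")
cv2.imwrite("pics/c5.png",cv2.resize(b[190:290,240:360],None,fx=5,fy=5,interpolation=cv2.INTER_CUBIC)[:,:,::-1])
E
```

```text
time: 22.08
tool_pos: [0.4623, -0.3496, 0.141]
tcp_rot: [0.045, -3.139, -0.003]
contact_force: [0.1, 0.0, -1.3]
finger_gap: 0.149
grip_force: 60.0
shift [ 0.002  -0.0131  0.152 ] turn [ 0.0006 -0.0007  0.0002]
```

```bash
python3 -m handwheel '[0.002,-0.013,0.04,0,0,0,0.002,-0.013,0.08,0,0,0,0.002,-0.013,0.12,0,0,0,0.002,-0.013,0.14,0,0,0,0.002,-0.013,0.14,0,0,0]';python3 m.py
python3 -m handwheel '[0,0,0.012,0,0,0,0,0,0.012,0,0,0]'|sed -n 2p;python3 m.py
python3 -m handwheel '[0,0,0.012,0,0,0,0,0,0.012,0,0,0]'|sed -n 2p;python3 m.py
```

```text
time: 22.55
tool_pos: [0.4618, -0.3538, 0.1051]
tcp_rot: [0.044, -3.139, -0.002]
contact_force: [0.3, 0.7, -2.6]
finger_gap: 0.148
grip_force: 60.0
  M [ 0.006 -0.003 -0.017] F [ 0.3  0.7 -2.6] z 0.10512
tool_pos: [0.4623, -0.3542, 0.1035]
  M [0.022 0.036 0.005] F [ 0.3 -0.  -2.7] z 0.10354
tool_pos: [0.4624, -0.3543, 0.1006]
  M [ 0.019 -0.004 -0.013] F [-0.6  0.2 -3.1] z 0.10059
```

```bash
python3 -m handwheel '[0,0,0.006,0,0,0,0,0,0.006,0,0,0]'|sed -n 2p;python3 m.py
python3 -m handwheel '[0,0,0.006,0,0,0,0,0,0.006,0,0,0]'|sed -n 2p;python3 m.py
python3 -m handwheel '[0,0,0.006,0,0,0,0,0,0.006,0,0,0]'|sed -n 2p;python3 m.py
```

```text
tool_pos: [0.4623, -0.3543, 0.0992]
  M [ 0.035 -0.011  0.   ] F [-0.2 -0.2 -2.2] z 0.09917
tool_pos: [0.4626, -0.3544, 0.0984]
  M [0.123 0.017 0.017] F [-0.2  0.5  2. ] z 0.09836
tool_pos: [0.4629, -0.3546, 0.0983]
  M [0.495 0.505 0.009] F [-0.8  1.6 11.7] z 0.09826
```

```bash
python3 -m handwheel '[0,0,-0.006,0,0,0,0,0,-0.006,0,0,0]'|sed -n 2p;python3 m.py
python3 -m handwheel '[0,0,0,0,0,0,0,0,0,0,0,0,0,0,0,0,0,0,0,0,0,0,0,0]' 0.6
python3 -m handwheel '[0,0,-0.1,0,0,0,0,0,-0.25,0,0,0,0,0,-0.4,0,0,0,0,0,-0.4,0,0,0,0,0,-0.4,0,0,0]' 0.6;python3 - <<'E'
from h import *
np.set_printoptions(precision=4,suppress=True)
b=optics.read_camera("side")
cv2.imwrite("pics/c6.png",cv2.resize(b[190:290,240:360],None,fx=5,fy=5,interpolation=cv2.INTER_CUBIC)[:,:,::-1])
for q in("setting_block",): print([(np.round(w("side",r["position"]),4),round(r["confidence"],2)) for r in optics.place_of("side",q)])
E
```

```text
tool_pos: [0.4625, -0.3544, 0.0983]
  M [ 0.208  0.062 -0.033] F [0.  0.6 6.3] z 0.09832
time: 23.88
tool_pos: [0.4623, -0.3543, 0.0976]
tcp_rot: [0.044, -3.141, -0.0]
contact_force: [0.4, -0.1, -0.1]
finger_gap: 0.601
grip_force: 0.0
time: 24.3
tool_pos: [0.4632, -0.355, 0.2003]
tcp_rot: [-0.044, 3.138, -0.004]
contact_force: [0.6, 0.6, -1.3]
finger_gap: 0.601
grip_force: 0.0
[(array([ 0.502 , -0.0203,  0.0118]), 0.6)]
```

View pics/c6.png

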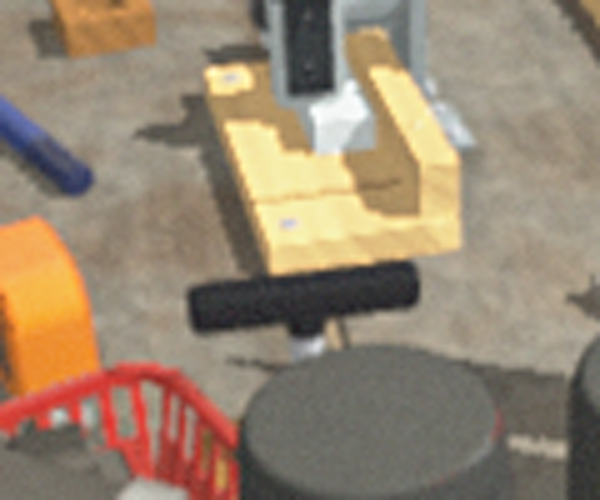

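Run:
```python
from h import *
goal([.48,-.16,.2],np.pi*.5+.9)
```

```text
shift [-0.093   0.7745 -0.0116] turn [ 1.000e-04 -3.000e-04  2.225e-01]
```

```bash
python3 -m handwheel '[-0.093,0.77,-0.02,0,0,0.22,-0.093,0.77,-0.02,0,0,0.22,-0.093,0.77,-0.02,0,0,0.22,-0.093,0.77,-0.02,0,0,0.22,-0.093,0.77,-0.02,0,0,0.22,-0.093,0.77,-0.02,0,0,0.22,-0.093,0.77,-0.02,0,0,0.22]' 0.6
python3 - <<'E'
from h import *
goal([.493,.038,.2],np.pi*.5+.1)
E
```

```text
time: 24.98
tool_pos: [0.4798, -0.1592, 0.2015]
tcp_rot: [-1.024, -2.968, -0.0]
contact_force: [0.9, -1.2, 0.0]
finger_gap: 0.602
grip_force: 0.0
shift [0.4448 0.6537 0.0065] turn [-0.0004 -0.0005  0.2567]
```

```bash
python3 -m handwheel '[0.445,0.654,0,0,0,0.257,0.445,0.654,0,0,0,0.257,0.445,0.654,0,0,0,0.257,0.445,0.654,0,0,0,0.257,0.445,0.654,0,0,0,0.257,0.445,0.654,0,0,0,0.257,0.445,0.654,0,0,0,0.257,0.445,0.654,0,0,0,0.257]' 0.6
python3 - <<'E'
from h import *
goal([.493,.038,.08],np.pi*.5+.1)
E
```

```text
time: 25.65
tool_pos: [0.4929, 0.0363, 0.2015]
tcp_rot: [-2.108, -2.328, 0.003]
contact_force: [-0.1, -0.4, 0.3]
finger_gap: 0.599
grip_force: 0.0
shift [0.0067 0.0019 0.4859] turn [-0.0007  0.     -0.0003]
```

```bash
python3 -m handwheel '[0.007,0.002,0.15,0,0,0,0.007,0.002,0.3,0,0,0,0.007,0.002,0.45,0,0,0,0.007,0.002,0.49,0,0,0,0.007,0.002,0.49,0,0,0]' 0.6
python3 - <<'E'
from h import *
a=optics.read_camera("top");b=optics.read_camera("side")
def c(im,x0,y0,s,n=400,m=500): return cv2.resize(im[y0:y0+int(m/s),x0:x0+int(n/s)],(n,m),interpolation=cv2.INTER_CUBIC)
cv2.imwrite("pics/c7.png",np.hstack([c(a,230,160,5),c(b,265,140,6)])[:,:,::-1])
goal([.493,.038,.034],np.pi*.5+.1)
E
```

```text
time: 26.07
tool_pos: [0.4913, 0.0368, 0.0771]
tcp_rot: [-2.101, -2.33, 0.007]
contact_force: [-0.2, -0.4, 0.9]
finger_gap: 0.597
grip_force: 0.0
shift [ 0.0032 -0.0035  0.1904] turn [0.0002 0.     0.0006]
```

View pics/c7.png

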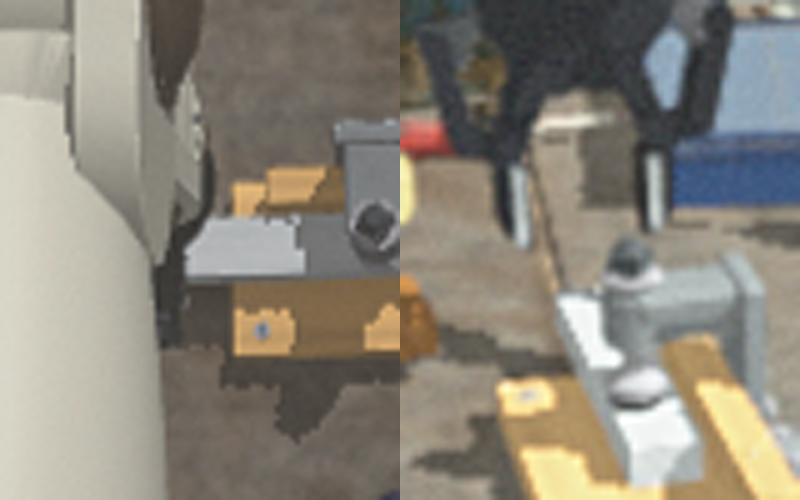

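```bash
python3 -m handwheel '[0.003,-0.003,0.1,0,0,0,0.003,-0.003,0.172,0,0,0,0.003,-0.003,0.172,0,0,0]' 0.6; python3 m.py
python3 -m handwheel '[0,0,0,0,0,0,0,0,0,0,0,0,0,0,0,0,0,0,0,0,0,0,0,0,0,0,0,0,0,0]' 0;python3 m.py
```

```text
time: 26.42
tool_pos: [0.4924, 0.0383, 0.0368]
tcp_rot: [-2.105, -2.331, 0.001]
contact_force: [-0.5, -0.5, 0.2]
finger_gap: 0.597
grip_force: 0.0
  M [-0.005  0.019 -0.009] F [-0.5 -0.5  0.2] z 0.03676
time: 26.83
tool_pos: [0.4941, 0.0386, 0.0401]
tcp_rot: [2.105, 2.328, 0.004]
contact_force: [-0.3, -1.1, 7.8]
finger_gap: 0.328
grip_force: 59.5
  M [-0.057  0.284  0.056] F [-0.3 -1.1  7.8] z 0.04013
```

```bash
python3 -m handwheel '[0,0,-0.012,0,0,0,0,0,-0.012,0,0,0]';python3 m.py
python3 -m handwheel '[0.02,0,0,0,0,0,0.04,0,0,0,0,0,0.06,0,0,0,0,0,0.08,0,0,0,0,0,0.1,0,0,0,0,0,0.115,0,0,0,0,0,0.12,0,0,0,0,0]';python3 m.py
python3 - <<'E'
from h import *
np.set_printoptions(precision=4,suppress=True)
print([(np.round(w("side",r["position"]),4),round(r["confidence"],2)) for r in optics.place_of("side","setting_block")])
b=optics.read_camera("side")
cv2.imwrite("pics/c8.png",cv2.resize(b[150:250,245:365],None,fx=6,fy=6,interpolation=cv2.INTER_CUBIC)[:,:,::-1])
E
```

```text
time: 27.0
tool_pos: [0.4937, 0.0387, 0.0418]
tcp_rot: [2.105, 2.329, 0.003]
contact_force: [3.6, 0.4, -4.7]
finger_gap: 0.332
grip_force: 59.6
  M [ 0.108 -0.701  0.325] F [ 3.6  0.4 -4.7] z 0.04184
time: 27.58
tool_pos: [0.4895, 0.068, 0.0405]
tcp_rot: [2.107, 2.329, -0.002]
contact_force: [0.4, -6.0, -2.7]
finger_gap: 0.325
grip_force: 59.8
  M [-1.206 -0.22  -0.045] F [ 0.4 -6.  -2.7] z 0.04045
[(array([ 0.502 , -0.0192,  0.0138]), 0.74)]
```

Run:
```python
from h import *
np.set_printoptions(precision=1,suppress=True)
a=cv2.imread("pics/side0.png").astype(int).sum(2)//3
b=optics.read_camera("side").astype(int).sum(2)//3
for y,x in((-.1015,.5085),(-.0716,.5055)): print(proj("side",[x,y,.038]),proj("side",[x,y,.018]))
for im in(a,b): print(im[196:228,307])
```

```text
[[308.9 212.5]] [[309.2 219.9]]
[[306.1 207.1]] [[306.4 214.3]]
[122 138 147 135 195 242 237 223 179  94 179 247 246 243 242 242 241 235
 215 217 217 217 219 224 228 212 213 213 211 211 209 194]
[126 150 149 144 162 219 245 243 230 180 119 169 225 228 215 193 184 176
 166 139 139 134 154 176 196 218 218 215 215 213 212 196]
```

```bash
python3 -m handwheel '[0.008,0,0,0,0,0,0.016,0,0,0,0,0,0.024,0,0,0,0,0,0.032,0,0,0,0,0,0.04,0,0,0,0,0,0.06,0,0,0,0,0,0.08,0,0,0,0,0]';python3 m.py
python3 -m handwheel '[0.03,0,0,0,0,0,0.07,0,0,0,0,0,0.11,0,0,0,0,0,0.15,0,0,0,0,0,0.19,0,0,0,0,0,0.23,0,0,0,0,0,0.27,0,0,0,0,0,0.31,0,0,0,0,0,0.35,0,0,0,0,0,0.38,0,0,0,0,0,0.38,0,0,0,0,0,0.38,0,0,0,0,0]';python3 m.py
```

```text
time: 28.32
tool_pos: [0.4876, 0.0882, 0.0404]
tcp_rot: [-2.108, -2.329, 0.0]
contact_force: [0.0, 0.2, -1.7]
finger_gap: 0.33
grip_force: 59.8
  M [-0.127 -0.055  0.003] F [ 0.   0.2 -1.7] z 0.0404
time: 29.32
tool_pos: [0.4779, 0.1832, 0.0402]
tcp_rot: [-2.106, -2.331, 0.0]
contact_force: [-0.5, 0.5, -2.6]
finger_gap: 0.333
grip_force: 59.7
  M [0.195 0.009 0.055] F [-0.5  0.5 -2.6] z 0.04018
```

```bash
python3 -m handwheel '[0,0,0.02,0,0,0,0,0,0.04,0,0,0,0,0,0.06,0,0,0,0,0,0.064,0,0,0,0,0,0.064,0,0,0]';python3 m.py
python3 -m handwheel '[0,0,0.004,0,0,0,0,0,0.008,0,0,0,0,0,0.008,0,0,0]'|sed -n 2p;python3 m.py
python3 -m handwheel '[0,0,0.004,0,0,0,0,0,0.004,0,0,0,0,0,0.004,0,0,0]'|sed -n 2p;python3 m.py
```

```text
time: 29.73
tool_pos: [0.4777, 0.1824, 0.0236]
tcp_rot: [-2.107, -2.329, 0.002]
contact_force: [-0.2, -1.1, -2.0]
finger_gap: 0.329
grip_force: 59.8
  M [ 0.101  0.01  -0.022] F [-0.2 -1.1 -2. ] z 0.02356
tool_pos: [0.4781, 0.1828, 0.0223]
  M [-0.065  0.092 -0.035] F [-1.8 -0.3 -2.1] z 0.02234
tool_pos: [0.4782, 0.1828, 0.0222]
  M [-0.383  0.629 -0.076] F [-2.5 -1.3  5.8] z 0.02218
```

Touching the bench; release and lift.

```bash
python3 -m handwheel '[0,0,-0.003,0,0,0,0,0,-0.003,0,0,0,0,0,-0.003,0,0,0,0,0,-0.003,0,0,0,0,0,-0.003,0,0,0]' 0.65
python3 -m handwheel '[0,0,-0.1,0,0,0,0,0,-0.25,0,0,0,0,0,-0.4,0,0,0,0,0,-0.5,0,0,0,0,0,-0.6,0,0,0,0,0,-0.6,0,0,0,0,0,-0.6,0,0,0]' 0.65
python3 - <<'E'
from h import *
a=optics.read_camera("top");b=optics.read_camera("side")
o=np.vstack([cv2.resize(a[150:290,200:460],(780,420))[:300],cv2.resize(b[165:265,230:360],(390,300))[:,:].repeat(2,1)[:,::2].copy() if 0 else np.hstack([cv2.resize(b[165:265,230:360],(390,300)),np.zeros((300,390,3),np.uint8)])])
cv2.imwrite("pics/c9.png",o[:,:,::-1])
E
```

```text
time: 30.65
tool_pos: [0.4781, 0.1829, 0.022]
tcp_rot: [2.107, 2.33, 0.0]
contact_force: [0.3, -0.4, 0.3]
finger_gap: 0.647
grip_force: 0.0
time: 31.23
tool_pos: [0.4788, 0.1832, 0.1734]
tcp_rot: [2.106, 2.329, 0.004]
contact_force: [0.7, 0.4, -0.0]
finger_gap: 0.65
grip_force: 0.0
```

View pics/c9.png

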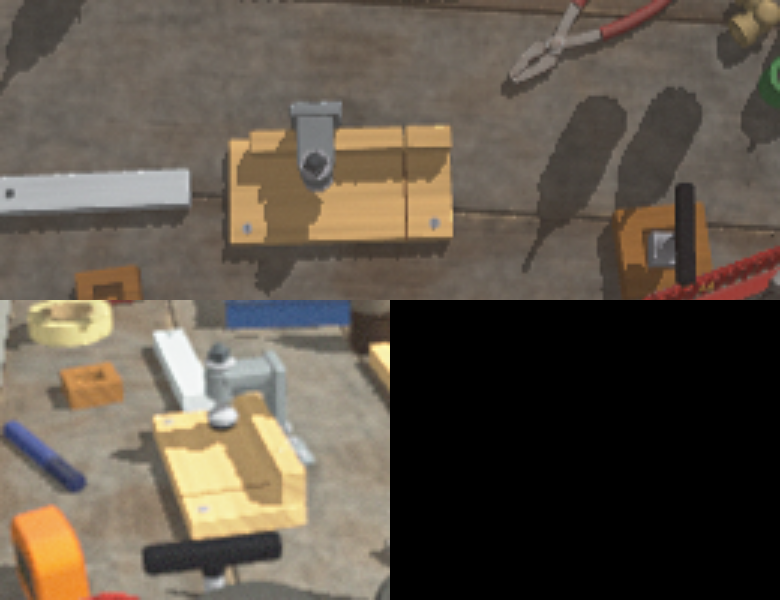

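The block lies flat on the bench to the left of the jig (its near end at about pixel 190,190 in the crop). The driver stands upright in the stand at about (685,235), and the tape measure and pliers have not moved.

```bash
python3 -c "
from plant import robot;print(robot.sign_off())"
```

```text
the job is handed in; nothing more can be done
None
```

The job is handed in, but no verdict came back: the stop is set at about 3.85 rad (estimated from driver angle and seat height, roughly 1.4 mm of press), the driver is back upright in its stand, and the block was drawn out and lies flat on the bench off the jig.

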